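Load a cartridge fuse and thread its cover plate over the two pins

TASK

Lay the white cartridge fuse in the two copper V saddles of the fuse holder, let go of it, and then cage it: thread the orange cover plate, black grip rib upward, over the holder's two brass pins and bring it fully down, flat on both black end blocks. The pins stand on an adjustable slide, so their exact place has to be found. Leave the other things on the bench where they are.

Things in the scene. Friction and masses are not known exactly. Their poses are not given: they have to be found in the camera images.
- holder: Fuse holder, fixed to the bench. Origin: middle of its underside, on the bench; z up. Grey deck 76 (x) by 150 (y) by 8 mm, with two black end blocks, each 60 (x) by 36 (y) mm, spanning y = 34 to 70 and y = -34 to -70 mm, flat tops 42 mm above the bench. Brass pins rise from the blocks, copper saddles stand between them.
- fuse_place (a point): Where the fuse's centre belongs: over the holder's middle, 27.6 mm above the bench; axes as the holder's. The fuse lies along y here in two copper V saddles, open upward with 45 degree walls, at y = +24 and -24 mm, 6 mm wide each, wall tops 26 mm above the bench. The 42 mm between the saddles is free for fingers down to the deck.
- pin_slot (a point): Middle of the holder, level with the block tops; axes as the holder's. Two upright brass pins, 8 mm across, coned tips, rise from the blocks at y = +52 and -52 mm to 22 mm above the tops. Both stand on one slide and share the same x, locked anywhere from -10 to +10 mm: it differs each time and is not reported. Pushing does not move them.
- fuse: White ceramic cartridge fuse with steel end caps, a plain round bar 22 mm across and 58 mm long, about 55 g, lying on its side on the bench; it rolls when pushed. Origin: its centre; its y axis runs along the bar (x and z turn with it as it rolls).
- plate: Flat orange cover plate, 56 (x) by 132 (y) by 5 mm thick, about 90 g, lying flat on the bench, rib up. Origin: middle of its underside; z up out of the rib side. Two round through holes, 9.6 mm across, at x = 0, y = +52 and -52 mm. A black grip rib, 12 (x) by 50 (y) mm, stands on its middle, from 5 to 27 mm above the underside. The plate may go on either way round (half turn).
- enclosure: Bystander: loose open grey terminal box, 110 (x) by 150 (y) by 60 mm high, beyond the holder. Origin: middle of its underside.
- gland: Bystander: loose black cable gland standing upright, 32 mm across, 38 mm high. Origin: middle of its underside.
- connector: Bystander: loose clear wire connector with orange levers, 19 (x) by 30 (y) by 14 mm high. Origin: middle of its underside.
Things that resemble listed ones, but are neither listed nor needed, are in the scene too. Of the things that look like the plate, the largest one is meant.

How it is judged:
On the way, in this order (a step that is already met when the one before it is completed fails the run):
1. the fuse lies in both saddles and has been let go (x of fuse in the frame of holder between -0.004 and 0.004 m and y of fuse in the frame of holder between -0.007 and 0.007 m and z of fuse in the frame of holder between 0.0246 and 0.0306 m and contact force between the fingers and fuse below 0.2 N and linear speed of fuse below 0.02 m/s), for 0.2 s.
2. the cover plate is over both pins and flat on the end blocks (x of plate in the frame of holder between -0.013 and 0.013 m and y of plate in the frame of holder between -0.004 and 0.004 m and z of plate in the frame of holder between 0.0395 and 0.0445 m and angle between plate's own z axis and vertical below 0.04 rad and angle between the y axis of plate and the y axis of holder, either way round below 0.06 rad), for 0.2 s.
At the end, for the whole second after the job is handed in: Fuse in both saddles: centre within 4 mm across, 7 mm along, 3 mm in height. Plate, rib up, over both pins: underside within 2.5 mm of the block tops, level within 0.04 rad, lined up within 0.06 rad, middle within 13 mm across and 4 mm along of the holder's. Both at rest (all of step 2 and x of fuse in the frame of holder between -0.004 and 0.004 m and y of fuse in the frame of holder between -0.007 and 0.007 m and z of fuse in the frame of holder between 0.0246 and 0.0306 m and linear speed of each of fuse, plate below 0.02 m/s); the robot touches nothing.
It fails at once if the enclosure is shifted by more than 30 mm (distance of enclosure from where it was at the start of the episode above 0.03 m).
It fails at once if the gland is shifted by more than 30 mm (distance of gland from where it was at the start of the episode above 0.03 m).
It fails at once if the connector is shifted by more than 30 mm (distance of connector from where it was at the start of the episode above 0.03 m).
It also fails if it takes over 64 s, if anything falls off the work surface, if the arm or the gripper's body presses on something with over 40 N, if the wrist force passes 120 N, or if a joint passes its speed limit or range.

ROBOT

A 6-joint arm with a two-finger parallel gripper is mounted at the origin on the work surface. World frame = base frame: x ahead of the robot, y to its left, z up, the work surface at z = 0. Lengths are in m, angles in rad, forces in N, time in s.
With the tool pointing down it reaches from about 0.25 to 0.725 m from the base axis. Payload 4 kg.
Tool frame: the origin (TCP) lies at the very end of the fingers, on their centre line; the grasp point (between the pads) lies 19 mm behind it; z points along the fingers, y is the line along which they close (so a half turn about z gives the same grasp; the last joint's range is limited). The gripper opens to 85 mm and grips with 20 to 120 N. Pads are 22 mm wide; open, the fingers measure 114 mm over their backs; the gripper's body (76 mm by 85 mm) begins 54 mm behind the grasp point. The pads swing forward as they close: fully open they stand 13 mm farther back than shut.
Start: joints at [1.12, 0.241, 0.005, 1.335, 0, 1.571], TCP at [0.218, 0.45, 0.231] pointing down, gripper open.
Joint ranges: [-2.72, 2.72], [-1.05, 1.87], [-1.09, 1.28], [-1.99, 2.15], [-1.42, 1.44], [-3.14, 3.14]. Speed limits (rad/s): [2.79, 2.79, 3.14, 3.14, 3.14, 3.14].

INTERFACE

Orientations are given as a unit quaternion [x, y, z, w].
In Python, from workcell import bot, vision, workorder gives the robot as it stands.
- The arm moves only by the shell command python3 -m creep 'ROWS' [OPENING]. ROWS is JSON, a list of rows, each a list of 2 entries, a list of its own where there are three numbers: the shift along the tool's x, y, z in mm, then the turn, a rotation vector about the tool's x, y, z in rad. In form: [[[dx, dy, dz], [wx, wy, wz]], ...]. A call has 1 to 12 rows; each row shifts and turns the commanded pose from where the row before left it, along the tool's axes as they then stand; what a row does not reach is not made up. A row lasts 1/8 s, in which the tool goes at most 62.5 mm and 10.7 degrees, less where a joint would pass 70% of its speed; a pose out of reach is approached as far as the arm can. A call is refused whole if a number of a shift passes 62.5 or a number of a turn 0.188, either way. A call with a gripper value outside its range is refused whole. OPENING is the finger opening in mm, from 0 to 85.4, set as the call begins (- or left out, the last holds). The fingers move at their own pace and stop on an object; the grip force is fixed at half the most. Time passes only in rows, so rows that do not move let the fingers close. It gives the time, the measured TCP pose, the force, the opening and the grip force at its end, in the units of the state.
- bot.get_obs(): the state, without advancing time (a new reading comes with each control period).
- vision.camera(name): name is "scene" or "top" or "wrist"; returns a dict with "image" (400x640x3 uint8, blue, green, red), "z_map" (400x640 float32, m along the optical axis (not along the pixel's ray), 0 where there is no reading), "K" (3x3 intrinsics, pixels), "rvec" (rotation vector, rad) and "tvec" (3), from world to camera coordinates, as OpenCV has them; the wrist camera has in their place "tool_from_camera" (4x4, takes a point from camera to tool coordinates, whose origin is the TCP and whose axes are the flange's). Camera axes: x right, y down, z forward; pixel columns grow to the right and rows downward; lengths in m; the calibration is good to about 2 mm. The wrist camera is an equidistant fisheye: a pixel r from the principal point sees the ray r / f radians off the axis. A picture is of the moment at which its call begins: read the wrist's pose just before it.
- workorder.job_done(): hands the job in; it is judged then, once.
Trained networks look in a picture, given as the dict that the camera call returned (one of the last four; its "shot" number tells which), for a name from the list of things; names that differ only in an ending like _2 or _b are one class to them, and where a whole thing is asked for, a point or a joint stands for the part that bears it (a point fixed in the world has none). Each returns a list of dicts, best first, with "score" (0 to 1); they miss things now and then, are a little off and sometimes report something else, mostly with a low value. They report only what shows in the picture. A call takes as long as a camera call. They do not tell look-alikes from the thing itself.
- vision.spot_in(picture, query): "position" ([column, row] in pixels, amid what is visible of it).
- vision.place_of(picture, query): "position" ([column, row] in pixels: a listed point, or the origin of a listed thing).
The state is a dict: "clock": time; "joint_pos": joint angles; "joint_vel": joint speeds; "tau": joint torques, N m; "eef_pos": TCP position; "tool_rot": TCP orientation; "ft_force": force on the tool from outside, world axes, zero at the start; "ft_torque": the same for the moment, N m; "grip_width": finger opening in m; "grasp_force": force on a finger pad.
Only numpy, scipy, OpenCV 4.12 (cv2) and the standard library are available. Lean on these libraries where they do the work, as an engineer would, in place of code of your own. Each camera call takes 0.05 s, during which the arm holds its last target. There are 200 camera calls.

## Working session

There is one attempt and no reset: what is moved stays moved. The work goes in short steps, Python scripts to look and compute and a shell command to move; the robot and the scene stay as the last step left them, time stands still between calls to the robot, and variables do not carry over. Pictures are saved under pics/ and viewed, at most 13 in all, crops included, and the job is handed in when it is done.

```bash
mkdir -p pics
cat > h.py <<'E'
import numpy as np, cv2
from scipy.spatial.transform import Rotation as R
from workcell import bot, vision, workorder
def world(p):
    "world point for every pixel of a scene/top picture"
    z=p['z_map'].astype(float); K=p['K']; M=cv2.Rodrigues(np.array(p['rvec'],float))[0]
    v,u=np.mgrid[:z.shape[0],:z.shape[1]]
    c=np.stack([(u-K[0][2])/K[0][0]*z,(v-K[1][2])/K[1][1]*z,z],-1)
    return (c-np.array(p['tvec']).ravel())@M
def blob(W,mask,u,v):
    pass
E
python3 - <<'E'
from h import *
print(bot.get_obs())
for n in ['top','scene']:
    p=vision.camera(n); cv2.imwrite(f'pics/{n}0.png',p['image']); W=world(p)
    np.savez(f'{n}0.npz',W=W,im=p['image'])
    print(n,p['K'][0][0],p['tvec'])
    for q in ['holder','fuse_place','pin_slot','fuse','plate','enclosure','gland','connector']:
        for f in (vision.place_of,vision.spot_in):
            for d in f(p,q)[:4]:
                u,v=np.round(d['position']).astype(int); 
                print(q,f.__name__,round(d['score'],2),u,v,W[min(v,399),min(u,639)].round(3))
E
```

```text
{'clock': 0.0, 'joint_pos': array([ 1.11999837e+00,  2.41363330e-01,  3.68880350e-03,  1.33521537e+00,
       -2.54370811e-05,  1.57078476e+00]), 'joint_vel': array([ 3.54340085e-04, -1.16566960e-03,  7.20260772e-05,  1.26532916e-03,
       -5.29820081e-04,  1.49336971e-03]), 'tau': array([ 1.68877799e-03, -3.72314823e+01,  2.52410674e+01,  1.69034873e-02,
       -2.08711469e-05, -6.13941580e-06]), 'eef_pos': array([0.21756332, 0.4494565 , 0.23042425]), 'tool_rot': array([ 2.23489491e-01,  9.74705777e-01, -1.02314948e-03, -2.21560968e-04]), 'ft_force': array([-0.88345135, -1.00756508,  0.30993882]), 'ft_torque': array([ 0.05283357, -0.0551131 ,  0.01763751]), 'grasp_force': 0.0, 'grip_width': 0.08517382604353516}
top 458.6372665836242 [0.01772237 0.57115713 0.96381934]
holder call 0.98 332 201 [0.572 0.009 0.008]
holder call 0.92 331 202 [0.57  0.011 0.009]
fuse_place call 0.79 336 200 [ 0.574 -0.     0.01 ]
fuse_place call 0.74 334 204 [0.565 0.004 0.008]
pin_slot call 0.72 331 200 [0.575 0.011 0.006]
pin_slot call 0.85 332 204 [0.565 0.009 0.008]
fuse call 0.63 459 206 [ 0.56  -0.2
[... 992 characters left out ...]
77  0.02 ]
fuse call 0.47 396 274 [ 0.82  -0.028  0.029]
fuse call 0.8 228 281 [ 1.23  -0.733  0.813]
fuse call 0.67 327 222 [0.572 0.024 0.009]
plate call 0.79 368 172 [0.502 0.283 0.004]
plate call 0.76 410 188 [0.637 0.3   0.003]
plate call 0.67 332 152 [0.35  0.296 0.004]
plate call 0.82 364 173 [0.494 0.273 0.002]
plate call 0.77 338 154 [0.372 0.3   0.003]
plate call 0.68 408 186 [0.631 0.299 0.007]
enclosure call 0.57 399 276 [ 0.83  -0.032  0.032]
enclosure call 0.76 396 264 [ 0.804 -0.007  0.033]
gland call 0.52 308 292 [ 0.702 -0.183  0.008]
gland call 0.25 229 280 [ 0.559 -0.28   0.019]
connector call 0.42 404 214 [0.699 0.181 0.011]
connector call 0.52 401 214 [0.693 0.175 0.012]
```

View pics/top0.png

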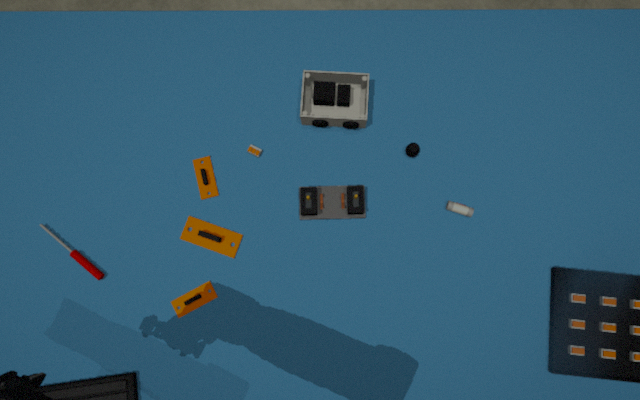

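```bash
python3 - <<'E'
from h import *
d=np.load('top0.npz'); W=d['W']; im=d['im'].astype(int); hsv=cv2.cvtColor(d['im'],cv2.COLOR_BGR2HSV)
def rect(name,m):
    n,l,s,c=cv2.connectedComponentsWithStats(m.astype(np.uint8))
    for i in range(1,n):
        if s[i,4]<60: continue
        P=W[l==i]; r=cv2.minAreaRect(P[:,:2].astype(np.float32)*1000)
        print(name,s[i,4],c[i].round(),np.round(r[0],1),np.round(r[1],1),round(r[2],1),'z',np.percentile(P[:,2],[5,50,95]).round(4),'mean',P.mean(0).round(4))
ok=(W[...,0]>.2)&(W[...,0]<.72)&(abs(W[...,1])<.45)
rect('orange',ok&(hsv[...,0]<25)&(hsv[...,1]>140)&(hsv[...,2]>90))
H=ok&(abs(W[...,1])<.1)
rect('blocks',H&(abs(W[...,2]-.042)<.005))
rect('pins',H&(W[...,2]>.053)&(W[...,2]<.08))
rect('deck',H&(W[...,2]>.005)&(W[...,2]<.08))
rect('fuse',ok&(W[...,1]<-.2)&(W[...,2]>.006)&(W[...,2]<.04))
rect('ribs',ok&(W[...,1]>.2)&(W[...,2]>.012)&(W[...,2]<.04))
E
python3 - <<'E'
import cv2
i=cv2.imread('pics/top0.png'); a=cv2.resize(i[120:340,160:500],None,fx=2.3,fy=2.3,interpolation=3); cv2.imwrite('pics/crop0.png',a)
E
```

```text
orange 609 [205. 178.] [524.5 187.4] [411.5  83. ] 48.0 z [0.0005 0.0036 0.007 ] mean [0.6258 0.3003 0.0088]
orange 1235 [211. 237.] [455.5 180.2] [352.7  55.1] 71.0 z [0.002  0.0052 0.0084] mean [0.4903 0.2812 0.007 ]
orange 682 [194. 299.] [390.8 189.5] [ 55.8 365.2] 17.0 z [0.0005 0.0038 0.0073] mean [0.3524 0.3132 0.0099]
blocks 418 [309. 201.] [568.1  60.7] [60.7 33.5] 0.9 z [0.039  0.042  0.0448] mean [0.567  0.0606 0.042 ]
blocks 433 [356. 200.] [570.9 -43.7] [60.7 35.4] 0.4 z [0.0387 0.0416 0.0447] mean [ 0.5698 -0.0431  0.0417]
deck 2084 [332. 202.] [570.7   8.9] [ 78.7 149.8] 1.6 z [0.0059 0.0117 0.0443] mean [0.5667 0.0083 0.0235]
fuse 258 [460. 209.] [ 554.5 -278.9] [58.9 22. ] 72.2 z [0.0116 0.0194 0.0233] mean [ 0.5534 -0.2769  0.0186]
ribs 70 [204. 177.] [626.3 301.1] [37.4  9.1] 14.8 z [0.0138 0.0189 0.0218] mean [0.6259 0.3007 0.0187]
ribs 131 [209. 236.] [489.6 281.3] [50.1 11.9] 71.0 z [0.0221 0.0267 0.0298] mean [0.4893 0.2802 0.0265]
ribs 73 [192. 300.] [351.3 314. ] [ 9.2 36.4] 29.0 z [0.0162 0.0196 0.0226] mean [0.3514 0.3133 0.0195]
```

View pics/crop0.png

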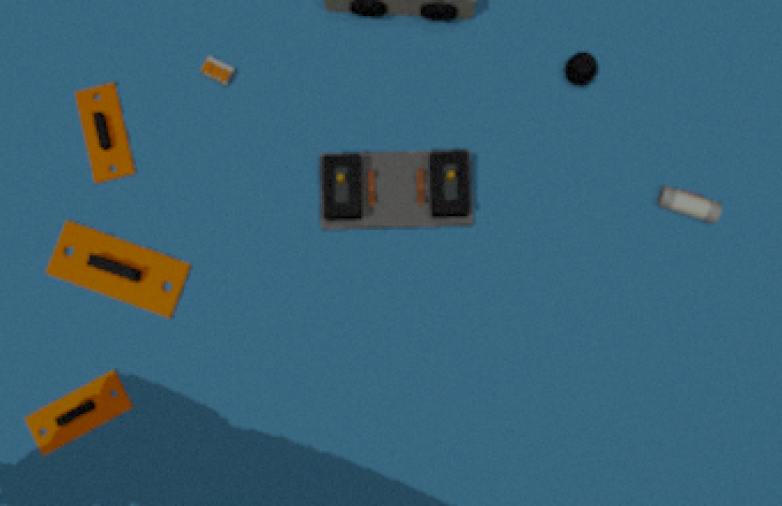

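Image: plate-like things are at (205,178), (211,237) and (194,299). The rib sizes make (211,237) the largest at 50×12 mm, and the crop confirms it. There is only one white fuse, at (460,209), and the holder is at (332,201) with its pins off-centre towards +x.

```bash
cat >> h.py <<'E'
def plan(pos,yaw):
    "turn (tool axes) then shift (tool axes after the turn, mm); yaw = angle of tool y in the world, deg; tool down"
    o=bot.get_obs(); A=R.from_quat(o['tool_rot']); best=None
    for k in (0,180):
        a=np.radians(yaw+k); y=np.array([np.cos(a),np.sin(a),0]); z=np.array([0,0,-1.])
        B=R.from_matrix(np.stack([np.cross(y,z),y,z],1)); w=(A.inv()*B).as_rotvec()
        s=B.inv().apply(np.array(pos)-o['eef_pos'])*1000
        print('yaw',yaw+k,'turn',w.round(3),'shift',s.round(1))
    print('t',round(o['clock'],2),'tcp',o['eef_pos'].round(4),'q6',o['joint_pos'][5].round(2),'F',o['ft_force'].round(1))
E
python3 -c "
from h import *
plan([.5545,-.279,.12],-17.8)"
```

```text
yaw -17.8 turn [-0.    -0.     1.431] shift [-591.2  543.4  111.3]
yaw 162.2 turn [ 0.    -0.    -1.711] shift [ 591.2 -543.4  111.3]
t 1.7 tcp [0.2178 0.4501 0.2313] q6 1.57 F [-0.6  0.6  0.1]
```

```bash
python3 -m creep '[[[0,0,0],[0,0,0.179]],[[0,0,0],[0,0,0.179]],[[0,0,0],[0,0,0.179]],[[0,0,0],[0,0,0.179]],[[0,0,0],[0,0,0.179]],[[0,0,0],[0,0,0.179]],[[0,0,0],[0,0,0.179]],[[0,0,0],[0,0,0.178]],[[-40,36.5,6],[0,0,0]],[[-40,36.5,6],[0,0,0]],[[-40,36.5,6],[0,0,0]],[[-40,36.5,6],[0,0,0]]]' 60
python3 -m creep '[[[-40,36.5,6],[0,0,0]],[[-40,36.5,6],[0,0,0]],[[-40,36.5,6],[0,0,0]],[[-40,36.5,6],[0,0,0]],[[-40,36.5,6],[0,0,0]],[[-40,36.5,6],[0,0,0]],[[-40,36.5,6],[0,0,0]],[[-40,36.5,6],[0,0,0]],[[-40,36.5,6],[0,0,0]],[[-20,20,6],[0,0,0]],[[0,0,0],[0,0,0]]]'
python3 - <<'E'
from h import *
plan([.5545,-.279,.10],-17.8)
p=vision.camera('wrist'); cv2.imwrite('pics/w1.png',p['image'])
print(p['K'],p['tool_from_camera'])
print([(d['position'],d['score']) for d in vision.place_of(p,'fuse')])
E
```

```text
clock: 3.2
eef_pos: [0.3084, 0.2517, 0.2073]
tool_rot: [0.808, 0.589, 0.0, 0.0]
ft_force: [0.8, -0.5, -0.9]
grip_width: 0.06
grasp_force: 0.0
clock: 4.58
eef_pos: [0.5235, -0.2171, 0.1462]
tool_rot: [0.809, 0.588, -0.0, -0.0]
ft_force: [-0.1, 0.5, 0.7]
grip_width: 0.0599
grasp_force: 0.0
yaw -17.8 turn [-0.001 -0.    -0.003] shift [-49.5  48.4  46.2]
yaw 162.2 turn [-0.000e+00  2.000e-03  3.138e+00] shift [ 49.5 -48.4  46.2]
t 4.58 tcp [ 0.5235 -0.2171  0.1462] q6 1.49 F [-0.1  0.5  0.7]
[[309.70691629   0.         316.79347095]
 [  0.         309.70691629 201.34556691]
 [  0.           0.           1.        ]] [[ 6.02660371e-04 -9.58146770e-01 -2.86276796e-01  7.31713118e-02]
 [ 9.99999059e-01  9.30241970e-04 -1.00828478e-03 -4.65599677e-04]
 [ 1.23239149e-03 -2.86275919e-01  9.58146429e-01 -1.42124767e-01]
 [ 0.00000000e+00  0.00000000e+00  0.00000000e+00  1.00000000e+00]]
[([368.5, 235.6], 0.9)]
```

View pics/w1.png

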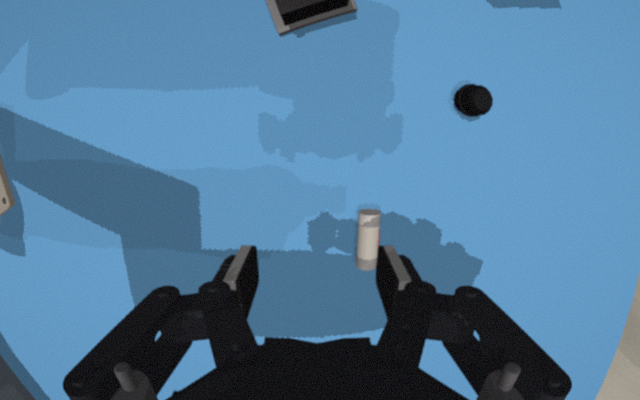

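The wrist picture shows the fuse at (368,237), lying along image vertical (tool x), still to the right of the fingers. I'll move over it and refine.

```bash
cat >> h.py <<'E'
def wrist():
    "picture and per-pixel points in tool coords and world"
    o=bot.get_obs(); p=vision.camera('wrist'); K=p['K']; z=p['z_map'].astype(float); T=p['tool_from_camera']
    v,u=np.mgrid[:400,:640]; d=ray(p,u,v); c=d/np.where(d[...,2:]>.05,d[...,2:],np.nan)*z[...,None]
    t=c@T[:3,:3].T+T[:3,3]; A=R.from_quat(o['tool_rot']).as_matrix()
    w=t@A.T+o['eef_pos']; w[z<=0]=np.nan
    return p,t,w,o
def ray(p,u,v):
    K=p['K']; a=(u-K[0][2])/K[0][0]; b=(v-K[1][2])/K[1][1]; r=np.hypot(a,b)+1e-12
    return np.stack([a/r*np.sin(r),b/r*np.sin(r),np.cos(r)],-1)
def onplane(p,o,uv,zw):
    "world point where pixel's ray meets height zw"
    T=p['tool_from_camera']; A=R.from_quat(o['tool_rot']).as_matrix()
    d=A@T[:3,:3]@ray(p,np.float64(uv[0]),np.float64(uv[1])); c=A@T[:3,3]+o['eef_pos']
    return c+d*(zw-c[2])/d[2]
def comps(m,W,name,lo=60,hi=1e9):
    n,l,s,c=cv2.connectedComponentsWithStats(m.astype(np.uint8))
    for i in range(1,n):
        if lo<=s[i,4]<=hi:
            P=W[l==i]; r=cv2.minAreaRect(P[:,:2].astype(np.float32)*1000)
            print(name,s[i,4],c[i].round(1),'rect',np.round(r[0],1),np.round(r[1],1),round(r[2],1),'z',np.percentile(P[:,2],[5,50,95]).round(4),'mean',P.mean(0).round(4))
E
python3 -m creep '[[[-50,0,10],[0,0,0]],[[0,48.5,10],[0,0,0]],[[0,0,26],[0,0,0]],[[0,0,0],[0,0,0]]]' 60
python3 - <<'E'
from h import *
p,t,W,o=wrist(); cv2.imwrite('pics/w2.png',p['image'])
plan([.5545,-.279,.003],-17.8)
m=(W[...,2]>.006)&(W[...,2]<.03)&(np.hypot(W[...,0]-.5545,W[...,1]+.279)<.04)
comps(m,W,'fuse')
print([(d['position'],d['score'],onplane(p,o,d['position'],.011)) for d in vision.place_of(p,'fuse')[:2]])
E
```

```text
clock: 5.18
eef_pos: [0.5524, -0.2756, 0.0993]
tool_rot: [0.808, 0.59, -0.001, -0.003]
ft_force: [-0.1, 0.6, -0.3]
grip_width: 0.06
grasp_force: 0.0
yaw -17.8 turn [-0.003 -0.001  0.001] shift [-2.4  2.2 97.9]
yaw 162.2 turn [ 1.00e-03 -5.00e-03 -3.14e+00] shift [ 2.4 -2.2 97.9]
t 5.22 tcp [ 0.5532 -0.2761  0.1009] q6 1.42 F [-0.5  0.4  1.6]
fuse 2038 [323.2 209.5] rect [ 555.6 -278.7] [58.4 21. ] 72.1 z [0.0132 0.0195 0.0216] mean [ 0.5559 -0.2768  0.0186]
[([323.3, 206.2], 0.65, array([ 0.5562661, -0.2762984,  0.011    ]))]
```

```bash
python3 -m creep '[[[-2,3,35],[0,0,0]],[[0,0,35],[0,0,0]],[[0,0,18],[0,0,0]],[[0,0,9],[0,0,0]],[[0,0,0],[0,0,0]]]' 
python3 -m creep '[[[0,0,0],[0,0,0]],[[0,0,0],[0,0,0]],[[0,0,0],[0,0,0]],[[0,0,0],[0,0,0]],[[0,0,0],[0,0,0]],[[0,0,0],[0,0,0]]]' 15
python3 -m creep '[[[0,0,-10],[0,0,0]],[[0,0,-30],[0,0,0]],[[0,0,-40],[0,0,0]],[[0,0,-20],[0,0,0]],[[0,0,0],[0,0,0]]]'
python3 - <<'E'
from h import *
# grasp offset of the fuse in the tool
p,t,W,o=wrist(); cv2.imwrite('pics/w3.png',p['image'])
m=(abs(t[...,1])<.008)&(abs(t[...,0])<.05)&(t[...,2]>-.03)&(t[...,2]<.02)
comps(m,t,'fuse in tool')
plan([.5695,.0085,.15],1.2)
E
```

```text
clock: 5.9
eef_pos: [0.5568, -0.2806, 0.0049]
tool_rot: [0.808, 0.589, 0.0, 0.0]
ft_force: [-0.6, -0.5, -0.1]
grip_width: 0.0603
grasp_force: 0.0
clock: 6.65
eef_pos: [0.5574, -0.2811, 0.0057]
tool_rot: [0.808, 0.589, 0.001, 0.001]
ft_force: [-1.1, -0.1, 5.7]
grip_width: 0.0195
grasp_force: 58.9
clock: 7.28
eef_pos: [0.5578, -0.2813, 0.1066]
tool_rot: [0.808, 0.589, 0.001, 0.002]
ft_force: [0.9, 0.2, 0.0]
grip_width: 0.0192
grasp_force: 58.8
fuse in tool 3958 [317.9 257. ] rect [1.8 0. ] [16. 59.] 90.0 z [-0.0159 -0.0143 -0.0049] mean [ 0.0069 -0.0001 -0.0133]
yaw 1.2 turn [ 0.001  0.    -0.332] shift [288.9  18.8 -45.2]
yaw 181.2 turn [ 1.00e-03 -2.00e-03  2.81e+00] shift [-288.9  -18.8  -45.2]
t 7.33 tcp [ 0.5567 -0.2807  0.1048] q6 1.41 F [-0.8  0.3 -0.2]
```

View pics/w3.png

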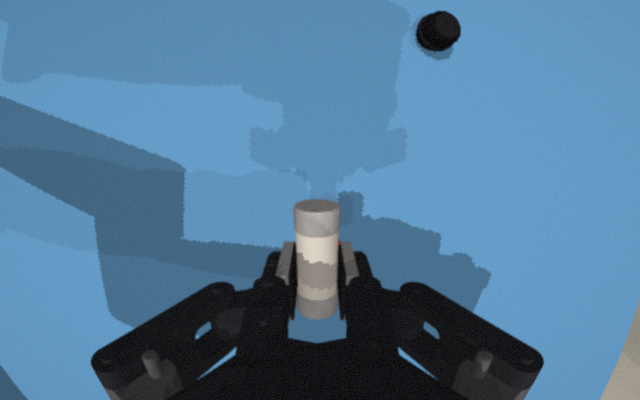

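The fuse is held, centred at tool x +1.8 mm and about 5 mm behind the TCP. I'll go over the holder.

```bash
python3 -m creep '[[[0,0,-20],[0,0,-0.166]],[[0,0,-25],[0,0,-0.166]],[[50,3,0],[0,0,0]],[[50,3,0],[0,0,0]],[[50,3,0],[0,0,0]],[[50,3,0],[0,0,0]],[[50,3,0],[0,0,0]],[[35,3,0],[0,0,0]],[[0,0,0],[0,0,0]],[[0,0,0],[0,0,0]]]'
python3 - <<'E'
from h import *
p,t,W,o=wrist(); cv2.imwrite('pics/w4.png',p['image']); np.savez('w4.npz',W=W)
H=(abs(W[...,0]-.57)<.08)&(abs(W[...,1]-.0085)<.11)
comps(H&(abs(W[...,2]-.042)<.004),W,'block')
comps(H&(W[...,2]>.049)&(W[...,2]<.075),W,'pin',15)
comps(H&(W[...,2]>.005)&(W[...,2]<.075),W,'all',300)
plan([.5695,.0067,.023],1.2)
E
```

```text
clock: 8.57
eef_pos: [0.5676, 0.0043, 0.1479]
tool_rot: [0.7, 0.715, -0.001, -0.001]
ft_force: [0.2, 1.0, -0.5]
grip_width: 0.0193
grasp_force: 58.8
block 3224 [321.  132.5] rect [569.1  60.6] [59.7 36.7] 1.7 z [0.0403 0.0415 0.0427] mean [0.569  0.0609 0.0415]
block 213 [348.2 238.2] rect [594.3 -32.6] [14.6 18. ] 2.2 z [0.0397 0.0414 0.0425] mean [ 0.5951 -0.0297  0.0413]
block 70 [291.  236.5] rect [545.  -29.7] [5.5 8.7] 0.4 z [0.0393 0.0411 0.0425] mean [ 0.5449 -0.0293  0.0411]
pin 99 [327.1 134. ] rect [573.5  61.1] [7.2 8. ] 56.0 z [0.0533 0.0625 0.0641] mean [0.5732 0.0612 0.0617]
all 9111 [322.1 162.9] rect [570.6  12.9] [ 76.8 142.4] 1.5 z [0.0065 0.0084 0.0424] mean [0.5708 0.0313 0.022 ]
yaw 1.2 turn [-0.002  0.    -0.001] shift [  2.8   1.7 125.3]
yaw 181.2 turn [1.000e-03 3.000e-03 3.141e+00] shift [ -2.8  -1.7 125.3]
t 8.62 tcp [0.5678 0.0039 0.1483] q6 1.56 F [-0.8 -0.5 -0.3]
```

View pics/w4.png

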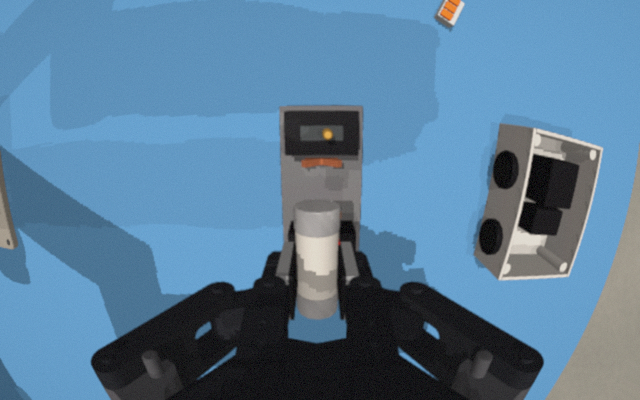

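The picture shows the left block at (321,132) with its pin at (327,134), which puts the pin about +4 mm in x. The saddle at (322,163) is free. Now lower the fuse.

```bash
python3 -m creep '[[[3,2.6,30],[0,0,0]],[[0,0,40],[0,0,0]],[[0,0,30],[0,0,0]],[[0,0,15],[0,0,0]],[[0,0,7],[0,0,0]],[[0,0,0],[0,0,0]],[[0,0,0],[0,0,0]]]'
python3 -c "
from h import *
plan([.5704,.0068,.0225],1.5)"
```

```text
clock: 9.5
eef_pos: [0.5721, 0.0077, 0.0286]
tool_rot: [0.7, 0.714, 0.001, 0.001]
ft_force: [0.3, 0.1, -0.4]
grip_width: 0.0197
grasp_force: 58.8
yaw 1.5 turn [ 0.002  0.    -0.005] shift [-0.8 -1.7  6.1]
yaw 181.5 turn [ 0.    -0.004  3.136] shift [0.8 1.7 6.1]
t 9.5 tcp [0.5721 0.0077 0.0286] q6 1.56 F [ 0.3  0.1 -0.4]
```

```bash
python3 -m creep '[[[-0.8,-1,2],[0,0,0]],[[0,0,2],[0,0,0]],[[0,0,2],[0,0,0]],[[0,0,0],[0,0,0]],[[0,0,0],[0,0,0]]]'
python3 -m creep '[[[0,0,0],[0,0,0]],[[0,0,0],[0,0,0]],[[0,0,0],[0,0,0]],[[0,0,0],[0,0,0]]]' 42
python3 -m creep '[[[0,0,-20],[0,0,0]],[[0,0,-40],[0,0,0]],[[0,0,-60],[0,0,0]],[[-60,0,0],[0,0,0]],[[-50,0,0],[0,0,0]],[[0,0,0],[0,0,0]]]'
python3 - <<'E'
from h import *
p,t,W,o=wrist(); cv2.imwrite('pics/w5.png',p['image'])
print(o['eef_pos'])
H=(abs(W[...,0]-.57)<.08)&(abs(W[...,1]-.0085)<.11)
comps(H&(abs(W[...,2]-.042)<.004),W,'block',300)
comps(H&(W[...,2]>.05)&(W[...,2]<.075),W,'pin',15)
comps(H&(W[...,2]>.028)&(W[...,2]<.05)&(abs(W[...,1]-.0085)<.0315),W,'fuse',60)
for z in (.064,):
  hsv=cv2.cvtColor(p['image'],cv2.COLOR_BGR2HSV)
  m=H&(hsv[...,1]>120)&(hsv[...,0]>15)&(hsv[...,0]<35)&(W[...,2]>.03)
  n,l,s,c=cv2.connectedComponentsWithStats(m.astype(np.uint8))
  for i in range(1,n):
    if s[i,4]>15: print('gold',s[i],c[i],onplane(p,o,c[i],z))
E
```

```text
clock: 10.12
eef_pos: [0.5713, 0.007, 0.0221]
tool_rot: [0.7, 0.715, 0.001, 0.001]
ft_force: [1.6, 0.7, 4.1]
grip_width: 0.0195
grasp_force: 59.2
clock: 10.62
eef_pos: [0.5697, 0.0069, 0.021]
tool_rot: [0.7, 0.714, -0.0, -0.0]
ft_force: [0.1, 1.7, -0.1]
grip_width: 0.0415
grasp_force: 0.0
clock: 11.38
eef_pos: [0.5722, -0.1064, 0.1414]
tool_rot: [0.702, 0.713, -0.0, 0.0]
ft_force: [-0.0, 0.1, -0.5]
grip_width: 0.0418
grasp_force: 0.0
[ 0.57219061 -0.10638688  0.14139026]
block 1478 [317.1   9.2] rect [569.7  50.4] [60.2 17.3] 0.7 z [0.04   0.0415 0.0428] mean [0.5693 0.0501 0.0415]
block 3380 [318.4 124.2] rect [572.  -43.2] [60.3 36.5] 2.0 z [0.0404 0.0416 0.0428] mean [ 0.5718 -0.0429  0.0416]
pin 94 [324.7 125.2] rect [576.1 -42.7] [7.  7.9] 28.0 z [0.0606 0.0626 0.0643] mean [ 0.5762 -0.0428  0.0625]
fuse 1831 [317.9  60.4] rect [570.4   8.6] [21.9 58.1] 1.0 z [0.0304 0.0361 0.0383] mean [0.5706 0.0084 0.0355]
gold [320 120  10  11  89] [324.48314607 125.2247191 ] [ 0.57603305 -0.04275159  0.064     ]
```

View pics/w5.png

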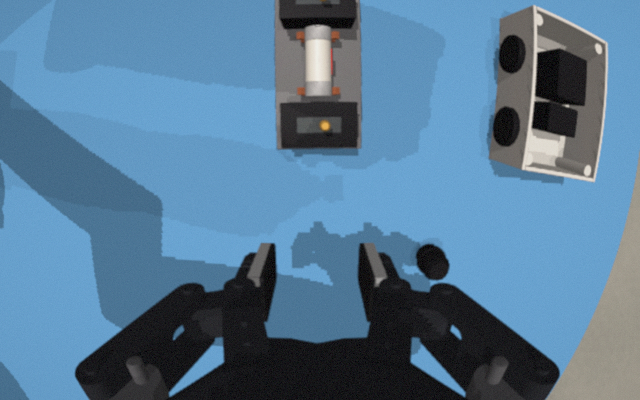

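The fuse lies in both saddles: picture (318,60), measured (570.4, 8.6), top at 38 mm. The second pin is at (324,125), so both pins are at holder x ≈ +4.2 mm. Now the plate.

```bash
python3 -c "
from h import *
plan([.4895,.2805,.11],-19)"
```

```text
yaw -19 turn [-0.    -0.     0.349] shift [ 337.2 -203.4   31.2]
yaw 161 turn [ 0.    -0.    -2.792] shift [-337.2  203.4   31.2]
t 11.43 tcp [ 0.572  -0.1046  0.1412] q6 1.37 F [-0.5 -0.9 -0.6]
```

```bash
python3 -m creep '[[[0,0,-10],[0,0,0.175]],[[0,0,0],[0,0,0.174]],[[42,-25.5,0],[0,0,0]],[[42,-25.5,0],[0,0,0]],[[42,-25.5,0],[0,0,0]],[[42,-25.5,0],[0,0,0]],[[42,-25.5,0],[0,0,0]],[[42,-25.5,0],[0,0,0]],[[42,-25.5,20],[0,0,0]],[[42,-25.5,20],[0,0,0]],[[0,0,0],[0,0,0]],[[0,0,0],[0,0,0]]]' 40
python3 - <<'E'
from h import *
p,t,W,o=wrist(); cv2.imwrite('pics/w6.png',p['image'])
H=(np.hypot(W[...,0]-.49,W[...,1]-.281)<.09)
hsv=cv2.cvtColor(p['image'],cv2.COLOR_BGR2HSV)
comps(H&(W[...,2]>.018)&(W[...,2]<.032)&(t[...,2]>.03),W,'rib',100)
comps(H&(hsv[...,0]<25)&(hsv[...,1]>140)&(W[...,2]<.012)&(W[...,2]>.0),W,'plate',1000)
plan([.4895,.2805,.011],-19)
E
```

```text
clock: 12.92
eef_pos: [0.4866, 0.2814, 0.1111]
tool_rot: [0.812, 0.583, -0.001, 0.0]
ft_force: [-0.4, -0.2, -0.8]
grip_width: 0.0402
grasp_force: 0.0
rib 991 [323.3 202.1] rect [491.7 282.5] [49.8 11.7] 71.3 z [0.0247 0.0264 0.0275] mean [0.492  0.2842 0.0262]
plate 8512 [322.7 189.3] rect [491.6 282. ] [131.6  55.8] 70.9 z [0.0034 0.0045 0.0057] mean [0.493  0.2873 0.0045]
yaw -19 turn [0.    0.    0.004] shift [  0.5   2.2 100.5]
yaw 161 turn [-0.     0.    -3.137] shift [ -0.5  -2.2 100.5]
t 12.97 tcp [0.4872 0.2808 0.1115] q6 2.42 F [-0.4 -0.4 -0.2]
```

View pics/w6.png

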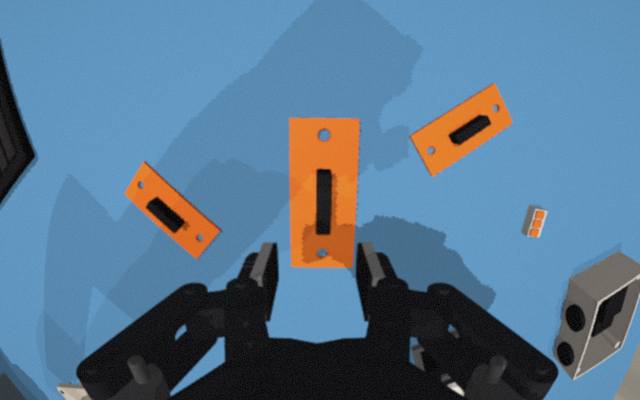

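The picture shows the big plate at (323,190), 131.6×55.8 mm, with its rib at (323,202) between the fingers. Shift (2.6, 3.8, 100) and grip.

```bash
python3 -m creep '[[[2.6,3.8,40],[0,0,0]],[[0,0,35],[0,0,0]],[[0,0,16],[0,0,0]],[[0,0,8],[0,0,0]],[[0,0,0],[0,0,0]],[[0,0,0],[0,0,0]]]' 
python3 -m creep '[[[0,0,0],[0,0,0]],[[0,0,0],[0,0,0]],[[0,0,0],[0,0,0]],[[0,0,0],[0,0,0]],[[0,0,0],[0,0,0]],[[0,0,0],[0,0,0]]]' 5
python3 -m creep '[[[0,0,-15],[0,0,0]],[[0,0,-30],[0,0,0]],[[0,0,-40],[0,0,0]],[[0,0,-30],[0,0,0]],[[0,0,0],[0,0,0]]]'
python3 - <<'E'
from h import *
p,t,W,o=wrist(); cv2.imwrite('pics/w7.png',p['image'])
hsv=cv2.cvtColor(p['image'],cv2.COLOR_BGR2HSV)
m=(hsv[...,0]<25)&(hsv[...,1]>140)&(t[...,2]<.03)&(t[...,2]>-.03)
comps(m,t,'plate',500)
P=t[m&(abs(t[...,0])<.08)]; A=np.c_[P[:,:2],np.ones(len(P))]; k=np.linalg.lstsq(A,P[:,2],rcond=None)[0]; print('plane',k)
plan([.5747,.009,.16],1.45)
E
```

```text
clock: 13.72
eef_pos: [0.4929, 0.2825, 0.0136]
tool_rot: [0.813, 0.582, 0.001, 0.0]
ft_force: [0.2, -0.2, -0.7]
grip_width: 0.0401
grasp_force: 0.0
clock: 14.48
eef_pos: [0.4926, 0.2824, 0.0134]
tool_rot: [0.813, 0.582, 0.001, 0.0]
ft_force: [-0.9, 0.5, 5.4]
grip_width: 0.0103
grasp_force: 62.4
clock: 15.1
eef_pos: [0.4937, 0.2831, 0.1307]
tool_rot: [0.813, 0.582, 0.003, 0.0]
ft_force: [1.4, 0.0, -0.5]
grip_width: 0.0101
grasp_force: 61.6
plate 12373 [316.9 187.4] rect [24.2 -0.5] [82.5 55.9] 0.1 z [0.0078 0.0089 0.0099] mean [ 0.0349 -0.0006  0.0086]
plate 828 [317.  327.7] rect [-44.9  -0.9] [22.9 42.7] 88.7 z [0.0077 0.0087 0.0102] mean [-0.0533 -0.0004  0.0082]
plane [0.00933852 0.00222613 0.00827131]
yaw 1.45 turn [ 0.002 -0.002 -0.353] shift [-275.3   75.2  -31.4]
yaw 181.45 turn [-2.000e-03 -3.000e-03  2.788e+00] shift [275.3 -75.2 -31.4]
t 15.15 tcp [0.4925 0.2824 0.1286] q6 2.42 F [-0.2 -0.2 -0.7]
```

View pics/w7.png

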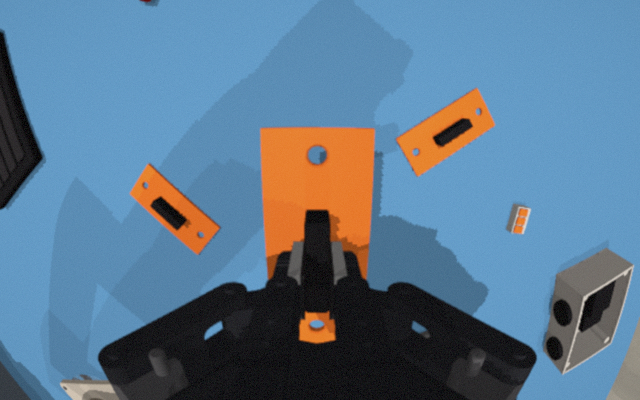

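```bash
cat >> h.py <<'E'
def holes(p,t,guess=((317,155),(317,325)),zt=None):
    "plate holes in tool coords: dark/blue region inside orange near guesses"
    hsv=cv2.cvtColor(p['image'],cv2.COLOR_BGR2HSV); org=((hsv[...,0]<25)&(hsv[...,1]>140)).astype(np.uint8)
    out=[]
    n,l,s,c=cv2.connectedComponentsWithStats(1-org,connectivity=4)
    for g in guess:
        i=l[g[1],g[0]]
        T=p['tool_from_camera']; d=T[:3,:3]@ray(p,c[i][0],c[i][1]); q=T[:3,3]+d*(zt-T[2,3])/d[2]
        out.append(q); print('hole',s[i],c[i].round(1),(q*1000).round(2))
    return out
E
python3 -m creep '[[[0,0,-10],[0,0,-0.177]],[[0,0,-10],[0,0,-0.176]],[[0,0,-10],[0,0,0]],[[-46,12.5,0],[0,0,0]],[[-46,12.5,0],[0,0,0]],[[-46,12.5,0],[0,0,0]],[[-46,12.5,0],[0,0,0]],[[-46,12.5,0],[0,0,0]],[[0,0,0],[0,0,0]],[[0,0,0],[0,0,0]]]'
python3 - <<'E'
from h import *
p,t,W,o=wrist(); cv2.imwrite('pics/w8.png',p['image'])
h=holes(p,t,zt=.0085)
H=(abs(W[...,0]-.57)<.08)&(abs(W[...,1]-.0085)<.11)
comps(H&(W[...,2]>.05)&(W[...,2]<.075),t,'pin tool',15)
comps(H&(abs(W[...,2]-.042)<.004),t,'block tool',300)
comps(H&(W[...,2]>.05)&(W[...,2]<.075),W,'pin world',15)
plan([.5747,.009,.16],1.45)
E
```

```text
clock: 16.4
eef_pos: [0.5595, 0.0536, 0.1566]
tool_rot: [0.699, 0.715, -0.0, -0.001]
ft_force: [-0.1, -0.5, -0.8]
grip_width: 0.0102
grasp_force: 61.6
hole [307 146  20  18 284] [316.9 154.2] [52.44 -0.45  8.5 ]
hole [310 320  15   9 100] [316.6 323.5] [-49.57  -0.56   8.5 ]
yaw 1.45 turn [-0.001 -0.    -0.001] shift [-45.6  14.   -3.2]
yaw 181.45 turn [-0.000e+00  2.000e-03  3.141e+00] shift [ 45.6 -14.   -3.2]
t 16.45 tcp [0.5595 0.0542 0.1568] q6 1.64 F [-0.8  0.3 -0.3]
```

View pics/w8.png

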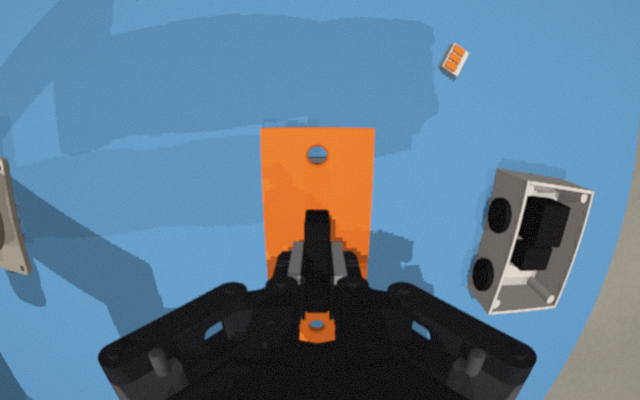

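```bash
python3 -m creep '[[[-33,7,0],[0,0,0]],[[-33,7.5,0],[0,0,0]],[[0,0,25],[0,0,0]],[[0,0,20],[0,0,0]],[[0,0,0],[0,0,0]],[[0,0,0],[0,0,0]]]'
cat > m.py <<'E'
from h import *
ps=[];es=[];q=[]
for k in range(5):
    p,t,W,o=wrist(); A=R.from_quat(o['tool_rot']); es.append(o['eef_pos']); q.append(A.as_euler('ZYX')[0])
    H=(abs(W[...,0]-.57)<.08)&(W[...,1]>.03)&(W[...,1]<.11)
    m=H&(W[...,2]>.055)&(W[...,2]<.072)&(t[...,0]>.06)
    hsv=cv2.cvtColor(p['image'],cv2.COLOR_BGR2HSV); m2=m&(hsv[...,1]>100)
    if m2.sum()>10:
        v,u=np.nonzero(m2); ps.append(np.r_[t[m2].mean(0)*1000,(t[m2].max(0)+t[m2].min(0))*500,m2.sum(),u.mean(),v.mean()])
    b=H&(abs(W[...,2]-.042)<.004)&(t[...,0]>.06)
    if k==4: comps(b,t,'block tool',200); holes(p,t,((317,155),),.0085); cv2.imwrite('pics/m%.1f.png'%o['clock'],p['image'])
print('pin',np.round(np.mean(ps,0),2) if ps else None,len(ps),np.std(ps,0)[:3].round(2))
e=np.mean(es,0); print('tcp',e.round(4),np.std(es,0).round(4),'yaw tool y',np.degrees(np.arctan2(A.as_matrix()[1,1],A.as_matrix()[0,1])).round(2))
print(bot.get_obs()['clock'])
E
python3 m.py
```

```text
clock: 17.2
eef_pos: [0.5766, -0.011, 0.113]
tool_rot: [0.698, 0.716, 0.0, 0.0]
ft_force: [0.3, 0.7, 0.1]
grip_width: 0.0102
grasp_force: 61.6
block tool 3357 [308.7 106.6] rect [76.7 -6.1] [60.6 27.8] 90.0 z [0.0706 0.0718 0.0729] mean [ 0.0769 -0.0061  0.0718]
hole [308 146  18  18 265] [316.6 154.5] [52.26 -0.61  8.5 ]
pin [ 72.34  -1.75  50.64  72.33  -1.74  51.04 118.2  314.85 113.11] 5 [0.25 0.23 0.15]
tcp [ 0.577  -0.0113  0.1134] [0.0002 0.0003 0.0002] yaw tool y 1.46
17.45
```

```bash
python3 -m creep '[[[10,-0.6,0],[0,0,0]],[[10.2,-0.6,0],[0,0,0]],[[0,0,14],[0,0,0]],[[0,0,14],[0,0,0]],[[0,0,0],[0,0,0]],[[0,0,0],[0,0,0]]]'
python3 - <<'E'
from h import *
p,t,W,o=wrist(); cv2.imwrite('pics/w9.png',p['image'][80:360,200:440].repeat(2,0).repeat(2,1))
h=holes(p,t,((317,155),),zt=.0085); print(o['eef_pos'],o['ft_force'])
E
```

```text
clock: 18.2
eef_pos: [0.5745, 0.0079, 0.0839]
tool_rot: [0.698, 0.716, -0.0, -0.0]
ft_force: [0.1, -0.4, -0.5]
grip_width: 0.0102
grasp_force: 61.6
hole [  237     0   353   398 13878] [317.8 196.3] [31.03  0.04  8.5 ]
[0.57447199 0.00791033 0.08394532] [ 0.103043   -0.35754186 -0.47342108]
```

View pics/w9.png

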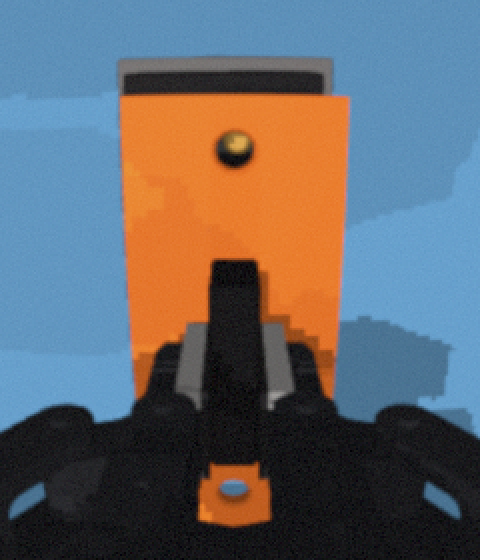

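The picture shows the brass pin tip through the hole at crop (237,143), against the hole centre at (235,148). After parallax that is on centre to within about 0.5 mm. Lower gently.

```bash
python3 -m creep '[[[0,0.3,4],[0,0,0]],[[0,0,3],[0,0,0]],[[0,0,2],[0,0,0]],[[0,0,2],[0,0,0]],[[0,0,0],[0,0,0]]]'
```

```text
clock: 18.88
eef_pos: [0.575, 0.0083, 0.0732]
tool_rot: [0.698, 0.716, 0.0, -0.0]
ft_force: [0.6, 0.8, -0.9]
grip_width: 0.0102
grasp_force: 61.6
```

```bash
python3 -m creep '[[[0,0,2],[0,0,0]],[[0,0,2],[0,0,0]],[[0,0,2],[0,0,0]],[[0,0,0],[0,0,0]]]'; python3 -m creep '[[[0,0,2],[0,0,0]],[[0,0,2],[0,0,0]],[[0,0,2],[0,0,0]],[[0,0,0],[0,0,0]]]'
```

```text
clock: 19.38
eef_pos: [0.5751, 0.0083, 0.0672]
tool_rot: [0.698, 0.716, 0.0, 0.0]
ft_force: [1.6, 1.7, -0.3]
grip_width: 0.0102
grasp_force: 61.6
clock: 19.88
eef_pos: [0.575, 0.0083, 0.0612]
tool_rot: [0.698, 0.716, 0.0, -0.0]
ft_force: [1.3, 1.1, -0.5]
grip_width: 0.0099
grasp_force: 61.6
```

Both pins are threaded, with no force. On down to the blocks (expected TCP z about 0.055).

```bash
python3 -m creep '[[[0,0,2],[0,0,0]],[[0,0,2],[0,0,0]],[[0,0,1],[0,0,0]],[[0,0,1],[0,0,0]],[[0,0,0],[0,0,0]]]'
```

```text
clock: 20.5
eef_pos: [0.5751, 0.0083, 0.0553]
tool_rot: [0.698, 0.716, 0.0, 0.0]
ft_force: [3.0, 3.6, 0.5]
grip_width: 0.0101
grasp_force: 61.8
```

```bash
python3 -m creep '[[[0,0,0.7],[0,0,0]],[[0,0,0.7],[0,0,0]],[[0,0,0],[0,0,0]]]'
```

```text
clock: 20.88
eef_pos: [0.5751, 0.0083, 0.0553]
tool_rot: [0.698, 0.716, 0.0, 0.0]
ft_force: [-0.4, 3.3, 8.7]
grip_width: 0.0104
grasp_force: 62.8
```

Seated: 8.7 N upward at the expected height. Release, lift away and check.

```bash
python3 -m creep '[[[0,0,0],[0,0,0]],[[0,0,0],[0,0,0]],[[0,0,0],[0,0,0]],[[0,0,-10],[0,0,0]],[[0,0,-25],[0,0,0]],[[0,0,-40],[0,0,0]],[[0,0,-50],[0,0,0]],[[-60,0,0],[0,0,0]],[[-40,0,0],[0,0,0]],[[0,0,0],[0,0,0]]]' 35
python3 - <<'E'
from h import *
p,t,W,o=wrist(); cv2.imwrite('pics/w10.png',p['image'])
hsv=cv2.cvtColor(p['image'],cv2.COLOR_BGR2HSV)
H=(abs(W[...,0]-.57)<.08)&(abs(W[...,1]-.0085)<.11)
m=H&(hsv[...,0]<25)&(hsv[...,1]>140)&(W[...,2]<.055)&(W[...,2]>.03)
comps(m,W,'plate',500); comps(H&(W[...,2]>.055),W,'pins,rib',15)
P=W[m]; k=np.linalg.lstsq(np.c_[P[:,:2]-[.57,.0085],np.ones(len(P))],P[:,2],rcond=None)[0]; print('plane',k.round(4))
E
```

```text
clock: 22.12
eef_pos: [0.5774, -0.0947, 0.1797]
tool_rot: [0.7, 0.714, 0.0, 0.001]
ft_force: [0.4, 0.3, -0.1]
grip_width: 0.0352
grasp_force: 0.0
plate 8240 [316.2  81.2] rect [573.1   8.7] [ 58.7 136.4] 1.5 z [0.0451 0.0465 0.0478] mean [0.5743 0.0063 0.0464]
pins,rib 85 [316.7  17.7] rect [573.6  60.3] [8.  7.7] 81.5 z [0.0579 0.0621 0.0643] mean [0.5736 0.0598 0.0617]
pins,rib 888 [316.   76.3] rect [574.1   7.7] [11.3 49.3] 1.2 z [0.0671 0.0685 0.0697] mean [0.5742 0.0076 0.0684]
pins,rib 63 [317.5 136.8] rect [576.4 -43. ] [5.9 7. ] 1.5 z [0.0604 0.0628 0.0643] mean [ 0.5764 -0.0427  0.0626]
pins,rib 40578 [319.  344.9] rect [576.8 -87.1] [134.3  28.9] 0.0 z [0.2117 0.2617 0.28  ] mean [ 0.5775 -0.0835  0.2562]
plane [0.0026 0.0005 0.0464]
```

View pics/w10.png

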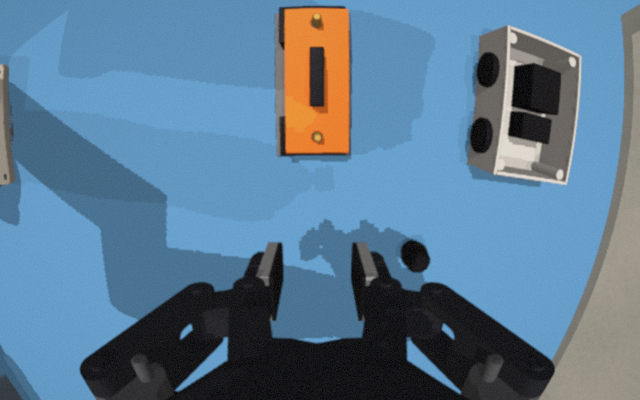

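The plate is level on the blocks (top at 46.5 mm), and both pins stand up through its holes at (317,18) and (317,137).

```bash
python3 -c "
from workcell import workorder
print(workorder.job_done())"
```

```text
the job is handed in; nothing more can be done
None
```

The job is handed in: the fuse was set in both saddles and let go, and the plate is threaded over both pins and flat on the end blocks, rib up. I saw no contact with the bystanders, and the arm finished clear at about 22 s. No verdict came back.

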